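# Trace the cranked seam of a split mould with a spring stylus

### The job

Take the spring-loaded stylus from its stand and run its ball tip along the seam groove on top of the split mould, in one slow pass (about 2 cm per second, never above 5) from the robot's left end to the right end, keeping the tip lightly pressed on the groove floor all the way and never pushing it in to its stop. Then hang the stylus back upright in the stand and let go. Leave the screwdriver, the tape roll and the marker pen where they are.

Things in the scene. Friction and masses are not known exactly. Their poses are not given: they have to be found in the camera images.
- stylus: hand stylus hanging upright in the stand, 165 mm long, 145 g. Origin: centre of the underside of its steel collar (34 mm diameter, 6 mm thick), +z up the axis. Above the collar a black square grip, 20 x 20 mm, z = 6 to 76 mm, flats facing its x and y, then a 4 mm cap; below, a round barrel, 14 mm diameter, to z = -57 mm, then the plunger, ending at z = -85 mm
- plunger: sprung pin at the stylus's lower end, 5 mm in diameter, slides up into the barrel by at most 10 mm. It starts to give at 1.2 N and takes 0.4 N more per mm (5.2 N when fully in, at its stop). Origin: lowest point of its ball, z along the pin
- stylus_tip (a point): centre of the plunger's ball tip, 6 mm in diameter; hanging free it lies 82 mm below the stylus's origin
- stand_eye (a point): centre of the 24 x 24 mm square eye in the shelf plate of the stylus stand, on the plate's upper face, 106 mm above the table; the collar rests on this face. Axes as the stand's
- stylus_stand: fixed dark steel stand: base 95 x 85 x 10 mm, a column at its +x side and a 70 x 60 mm shelf plate on top (106 mm high) with the eye over the stand's origin. Origin: on the table under the eye. Only the stylus stands higher than the plate
- bolster: fixed steel tray, 108 (x) x 148 (y) x 34 mm high, holding the aluminium split mould. Origin: centre of its underside, +x away from the robot, +y to the left (turned by its yaw). The seam is a groove 11 mm wide, 7 mm deep, open at both ends. Its centre line in this frame, x, y in mm: (-12, 62), (-12, 20), (12, -20), (12, -62)
- seam_left (a point): where the pass starts, in plan only: over the seam's centre line, 54 mm to +y of the tray's centre, at rim height (34 mm), not at the groove floor. The mould sits on jack screws: the groove floor at the tray's centre lies anywhere 40 to 54 mm above the table and slopes evenly along y by up to 0.07 rad either way. No pose shows this: feel it
- seam_right (a point): where the pass ends, in plan only: over the seam's centre line, 54 mm to -y of the tray's centre, at rim height (34 mm). The mould's top is 84 x 124 mm, 7 mm above the groove floor; four screw heads 4 mm high stand on it at x = +-31, y = +-48 mm of the tray's frame
- screwdriver: bystander: stub screwdriver lying on the table, 113 mm long; leave it
- tape: bystander: roll of tape lying flat, 92 mm in diameter; leave it
- marker: bystander: marker pen lying on the table, 124 mm long, 13 mm thick; leave it

How it is judged:
By the outcome, as a careful person would: the job done as asked, in the order asked, and still so for the second after the job is handed in, with the robot touching nothing.
It also fails if it takes over 72 s, if anything falls off the work surface, if the arm or the gripper's body presses on something with over 40 N, if the wrist force passes 120 N, or if a joint passes its speed limit or range.

### The arm

A 7-joint arm with a two-finger parallel gripper is mounted at the origin on a cart in front of the work surface, level with it; the furniture and walls round the work are solid. World frame = base frame: x ahead of the robot, y to its left, z up, the work surface at z = 0. Lengths are in m, angles in rad, forces in N, time in s.
With the tool pointing down it reaches from about 0.35 to 0.9 m from the base axis. Payload 7.2 kg.
Tool frame: the origin (TCP) lies on the mounting face of the last link; the fingertips stand 182 mm ahead of it and the grasp point (between the pads) lies 163 mm ahead of it (env.grip_point_offset is the distance from the TCP to the grasp point, in m); y points along the fingers, x is the direction in which the jaws open and shut, and the axes are right-handed (so a half turn about y gives the same grasp; the last joint's range is limited). The gripper opens to 88 mm and grips with 3 to 60 N. Pads are 20 mm wide; open, the fingers measure 115 mm over their backs; the gripper's body (75 mm by 178 mm) begins 61 mm behind the grasp point.
Start: joints at [-1.23, 0.411, -0.013, 1.596, 0.006, 1.134, -0.082], TCP at [0.248, 0.573, 0.405] pointing down, gripper open.
Joint ranges: [-2.95, 2.95], [-0.29, 1.99], [-1.47, 1.44], [0.14, 2.54], [-1.03, 4.17], [0.13, 1.85], [-2.86, 2.86]. Speed limits (rad/s): [2.39, 2.39, 3.01, 3.01, 3.14, 3.14, 3.14].

### API

Orientations are given as a unit quaternion [w, x, y, z].
In Python, from cell import env gives the robot as it stands. Calls block until the motion is done:
- env.goto(position, orientation): joint-space move of the TCP to a pose.
- env.servo_line(position, feed=0.15, attitude=None): straight line of the TCP; attitude=None keeps the orientation; feed is the mean speed in m/s.
- env.move_joints(angles): joint-space move.
- env.command_gripper(opening): opening from 0.0 (shut) to 1.0 (fully open); the grip force is fixed at half the most; returns when the fingers have stopped.
- env.wait(seconds).
- env.inverse_kinematics(position, orientation): joint angles nearest the present ones, or None.
- env.get_state(): the state.
- env.capture(name): name is "side" or "top"; returns a dict with "img" (420x560x3 uint8, blue, green, red), "fovy" (degrees; the focal length in pixels is half the picture's height over the tangent of half this angle, whatever the lens; pixels are square), "cx", "cy" (the principal point, pixels), "world_to_cam" (4x4, takes a point from world to camera coordinates). Camera axes: x right, y up, looking along -z (the intrinsics and any distortion apply to the point x, -y, -z); pixel columns grow to the right and rows downward; lengths in m; the calibration is good to about 2 mm. A picture is of the moment at which its call begins. There is no depth.
A pose or a line that the arm cannot do raises env.PlanningError and nothing moves.
- env.finish_job(): hands the job in, once; it reports no verdict.
The state is a dict: "time_s": time; "q": joint angles; "qd": joint speeds; "joint_efforts": joint torques, N m; "tool_pos": TCP position; "tcp_rot": TCP orientation; "force": force on the tool from outside, world axes, zero at the start; "moment": the same for the moment, N m; "finger_gap": opening from 0.0 (shut) to 1.0 (fully open).
Only numpy, scipy, OpenCV 4.12 (cv2) and the standard library are available. Lean on these libraries where they do the work, as an engineer would, in place of code of your own. Each camera call takes 0.05 s, during which the arm holds its last target. There are 200 camera calls.

## Working session

There is one attempt and no reset: what is moved stays moved. The work goes in short steps, each a Python script; the robot and the scene stay as the last script left them, time stands still between calls to the robot, and variables do not carry over. Pictures are saved under pics/ and viewed, about 8 in all and at most 12, crops included, and the job is handed in when it is done.

```bash
ls; mkdir -p pics; python3 - <<'E'
from cell import env
import cv2,numpy as np
for n in("top","side"):
    c=env.capture(n); cv2.imwrite(f"pics/{n}0.png",c["img"]); print(n,{k:v for k,v in c.items() if k!="img"})
s=env.get_state(); print(s); print(env.grip_point_offset)
E
```

```text
pics
top {'fovy': 55.93391228555915, 'cx': 279.4310558877289, 'cy': 206.83414679519174, 'world_to_cam': array([[-1.14920335e-03, -9.99832968e-01,  1.82404654e-02,
        -4.74343363e-02],
       [ 9.96222595e-01,  4.39125034e-04,  8.68351767e-02,
        -5.38283687e-01],
       [-8.68286823e-02,  1.82713550e-02,  9.96055690e-01,
        -8.85526635e-01],
       [ 0.00000000e+00,  0.00000000e+00,  0.00000000e+00,
         1.00000000e+00]])}
side {'fovy': 51.36943941507734, 'cx': 272.3111065546668, 'cy': 204.04318108892767, 'world_to_cam': array([[ 0.93609684, -0.35173926,  0.00147977, -0.48403151],
       [ 0.31145053,  0.8308154 ,  0.46124217, -0.18858087],
       [-0.1634664 , -0.43130646,  0.88727305, -0.96434508],
       [ 0.        ,  0.        ,  0.        ,  1.        ]])}
{'time_s': 0.1, 'q': array([-1.23022685,  0.41179988, -0.012711  ,  1.59693352,  0.0056288 ,
        1.13426411, -0.08218911]), 'qd': array([ 0.00073492, -0.00185131, -0.00084576, -0.00251009,  0.00039295,
        0.00201708,  0.00073227]), 'joint_efforts': array([ 2.00084061e-03, -5.89101148e+01,  6.43292852e-01, -2.91701585e+01,
       -5.38226590e-02,  1.46482629e-02,  5.20465539e-05]), 'tool_pos': array([0.24837554, 0.57333074, 0.40391646]), 'tcp_rot': array([-0.59076545,  0.59136712,  0.38774496, -0.38850348]), 'force': array([-0.91721122,  0.80839969, -0.51497734]), 'moment': array([ 0.01019174, -0.03085942,  0.00046155]), 'finger_gap': 1.0004193514481372}
0.1633
```

View pics/top0.png

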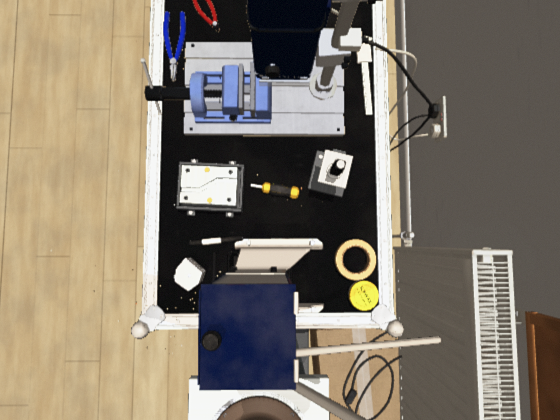

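View pics/side0.png

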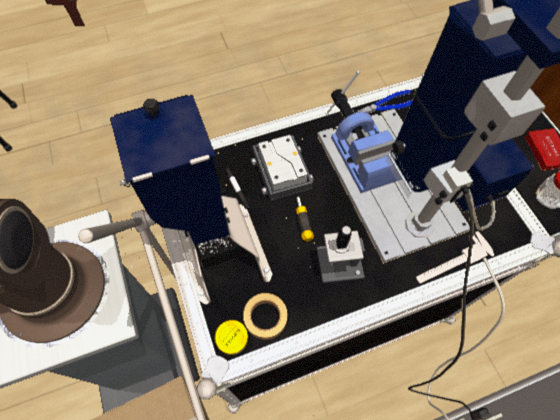

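The top view shows the tray at about (210,187) with the seam running left to right, and the stand with the stylus at about (337,167). The screwdriver is at (280,190), the marker at (208,240) and the tape at (355,259). A tall blue box stands near the base at (250,335), and a vice and a post stand behind the work. Next I'll enlarge the stand and tray in both views.

```bash
cat > h.py <<'E'
import numpy as np, cv2
from cell import env
def cam(n):
    c=env.capture(n); c["f"]=210/np.tan(np.radians(c["fovy"]/2)); return c
def ray(c,u,v):
    T=c["world_to_cam"]; R=T[:3,:3]; o=-R.T@T[:3,3]
    d=R.T@np.array([(u-c["cx"])/c["f"],-(v-c["cy"])/c["f"],-1]); return o,d/np.linalg.norm(d)
def onz(c,u,v,z):
    o,d=ray(c,u,v); return o+d*(z-o[2])/d[2]
def tri(r):  # least squares of rays
    A=sum(np.eye(3)-np.outer(d,d) for o,d in r); b=sum((np.eye(3)-np.outer(d,d))@o for o,d in r); return np.linalg.solve(A,b)
def proj(c,p):
    q=c["world_to_cam"]@np.r_[p,1]; return np.array([c["cx"]-c["f"]*q[0]/q[2], c["cy"]+c["f"]*q[1]/q[2]])
E
python3 - <<'E'
import cv2,numpy as np
t=cv2.imread("pics/top0.png");s=cv2.imread("pics/side0.png")
def cr(i,x,y,w,h): return cv2.resize(i[y:y+h,x:x+w],(400,300),interpolation=cv2.INTER_CUBIC)
# 80x60 crops at 5x
m=np.vstack([np.hstack([cr(t,295,140,80,60),cr(t,170,157,80,60)]),np.hstack([cr(s,305,223,80,60),cr(s,245,135,80,60)])])
for x in (0,400):
  for y in (0,300):
    for k in range(0,400,50): cv2.line(m,(x+k,y),(x+k,y+5),(0,0,255),1)
    for k in range(0,300,50): cv2.line(m,(x,y+k),(x+5,y+k),(0,0,255),1)
cv2.imwrite("pics/crop0.png",m)
E
```

```text
(no output)
```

View pics/crop0.png

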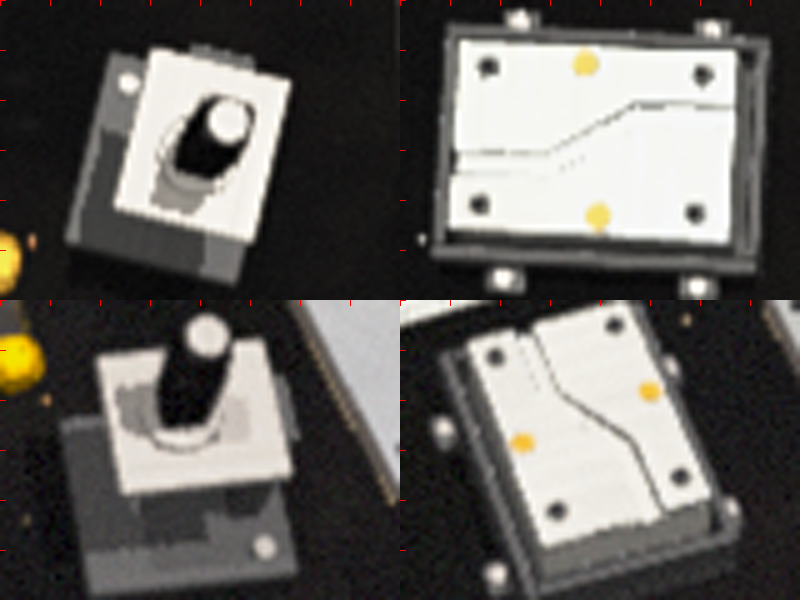

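The crop shows the plate, cap and collar, the seam, and four dark screw heads in both views. I'll triangulate the screw heads and yellow dots for the mould pose and height. The cap and the plate corners give the stylus and stand.

```bash
cat > m.py <<'E'
from h import *
C={n:cam(n) for n in("top","side")}
G={n:cv2.cvtColor(C[n]["img"],cv2.COLOR_BGR2GRAY).astype(float) for n in C}
def blob(n,u,v,r=5,dark=True):
    u0,v0=int(round(u)),int(round(v)); p=G[n][v0-r:v0+r+1,u0-r:u0+r+1]
    w=np.clip((np.percentile(p,60)-30-p) if dark else (p-150),0,None); yy,xx=np.mgrid[-r:r+1,-r:r+1]; w=w*(np.hypot(xx,yy)<=r)
    return u0+(w*xx).sum()/w.sum(), v0+(w*yy).sum()/w.sum()
if __name__=="__main__":
    S=[((187.8,170.2),(287.8,140.2),(31,48)),((230.6,172),(301,170.4),(31,-48)),((186,197.8),(264.2,146.4),(-31,48)),((229,199.6),(276.4,177.2),(-31,-48))]
    P=[];L=[]
    for a,b,l in S:
        a=blob("top",*a,4);b=blob("side",*b,4); ra=[ray(C["top"],*a),ray(C["side"],*b)]
        p=tri(ra);P.append(p);L.append(l);print(l,np.round(a,1),np.round(b,1),np.round(p*1e3,1), 'reproj',np.round(proj(C["top"],p)-a,2))
    P=np.array(P);L=np.array(L)/1e3; c=P.mean(0); d=P-c
    yaw=np.arctan2((L[:,0]*d[:,1]-L[:,1]*d[:,0]).sum(),(L*d[:,:2]).sum()); print("centre",c,"yaw",yaw,"slope",(P[0,2]+P[2,2]-P[1,2]-P[3,2])/2/.096)
    # rim corners outer, crop px -> image, z=.034 ; top: LU,RU,RD,LD
    for n,cs,off,z in(("top",[(448,22),(770,42),(756,273),(433,255)],(-400,0,170,157),.034),("top",[(150,48),(291,80),(252,243),(115,208)],(0,0,295,140),.106),("side",[(96,356),(265,338),(294,474),(124,494)],(0,-300,305,223),.106)):
        Q=np.array([onz(C[n],(x+off[0])/5+off[2],(y+off[1])/5+off[3],z) for x,y in cs])
        e=np.diff(np.vstack([Q,Q[:1]]),axis=0)[:,:2]
        print(n,np.round(Q*1e3,1)[:,:2].tolist(),"c",np.round(Q.mean(0)*1e3,1),"len",np.round(np.linalg.norm(e,axis=1)*1e3),"ang",np.round(np.degrees(np.arctan2(e[:,1],e[:,0])),1))
    a=blob("top",228/5+295,120/5+140,4,False); b=blob("side",207/5+305,35/5+223,5,False)
    print("cap",a,b,tri([ray(C["top"],*a),ray(C["side"],*b)])*1e3)
    for n,u,v in(("top",194/5+295,154/5+140),("side",188/5+305,125/5+223)): print("collar guess",n,onz(C[n],u,v,.112)*1e3)
    a=cv2.resize(C["top"]["img"][150:185,322:357],(560,560),interpolation=cv2.INTER_CUBIC)
    cv2.imwrite("pics/grip.png",cv2.LUT(a,np.clip(255*(np.arange(256)/255)**.5,0,255).astype(np.uint8)))
E
python3 m.py
```

```text
(31, 48) [187.2 169.9] [287.6 139.6] [617.8 158.9  53.3] reproj [-0.06  0.25]
(31, -48) [230.1 171.6] [300.6 169.9] [613.3  62.9  57.9] reproj [-0.07  0.28]
(-31, 48) [185.5 197.5] [263.6 146. ] [555.6 161.6  53.3] reproj [-0.09  0.33]
(-31, -48) [228.5 199.3] [275.9 176.7] [551.4  65.7  58.2] reproj [-0.07  0.27]
centre [0.58454177 0.11228753 0.0556764 ] yaw -0.04550820765628937 slope -0.049611262692922396
top [[641.5, 180.7], [632.6, 33.6], [526.5, 39.3], [534.6, 185.2]] c [583.8 109.7  34. ] len [147. 106. 146. 107.] ang [-93.5 177.   86.8  -2.4]
top [[653.1, -143.0], [639.4, -202.8], [569.7, -185.1], [584.5, -127.4]] c [ 611.7 -164.6  106. ] len [61. 72. 60. 70.] ang [-102.8  165.8   75.6  -12.8]
side [[584.9, -126.9], [654.6, -144.2], [639.2, -203.0], [571.0, -186.5]] c [ 612.4 -165.2  106. ] len [72. 61. 70. 61.] ang [ -14.  -104.6  166.5   76.9]
cap (np.float64(340.5043010752688), np.float64(163.83064516129033)) (np.float64(346.02196615052213), np.float64(229.75189052934823)) [ 606.35862215 -161.5514149   184.7192683 ]
collar guess top [ 606.5001271  -160.15254811  112.        ]
collar guess side [ 606.05489721 -170.30164383  112.        ]
```

View pics/grip.png

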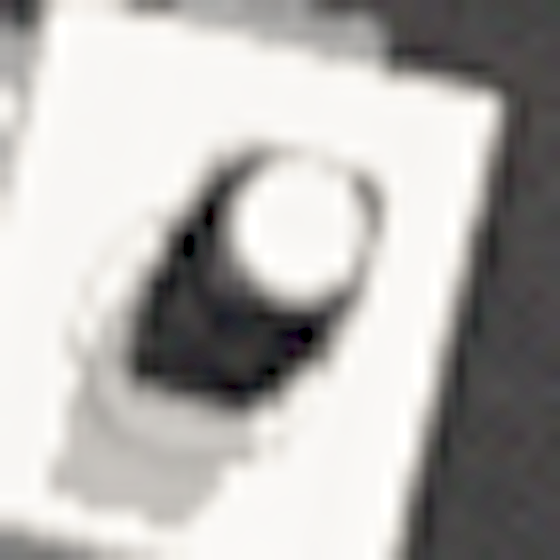

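The grip flats look parallel to the plate edges, at a yaw of about -13°. The cap triangulates to z=185 mm against the 186 expected, and the screw heads give a consistent tray pose. Before moving I need to know how tall the furniture is.

```bash
python3 - <<'E'
from h import *
C={n:cam(n) for n in("top","side")}
for nm,a,b in(("boxA+x+y",(200,284),(193,95)),("boxA+x-y",(296,285),(216,152)),("knob",(210,341),(152,107)),("postbase",(322,88),(424,228)),("posttop box",(345,40),(500,95)),("plate corner",(322,241),(270,278)),("plate cornerL",(237,240),(230,198))):
    r=[ray(C["top"],*a),ray(C["side"],*b)];p=tri(r);print(nm,np.round(p*1e3),"err",np.round(proj(C["top"],p)-a,1))
from scipy.spatial.transform import Rotation as R
def quat(yaw): # tool down, tool x at world angle yaw
    q=(R.from_euler('z',yaw)*R.from_euler('x',np.pi)).as_quat(); return np.r_[q[3],q[:3]]
for p in((.6064,-.1616),(.58,.166),(.59,.06)):
  for y in(-103,-13,77,167):
    q=env.inverse_kinematics([*p,.42],quat(np.radians(y)));print(p,y,None if q is None else np.round(q,2))
print(quat(0), env.get_state()["tcp_rot"], R.from_quat(np.roll(env.get_state()["tcp_rot"],-1)).as_matrix().round(2))
E
```

```text
boxA+x+y [404.  64. 401.] err [ 0.1 -0.2]
boxA+x-y [404. -62. 412.] err [ 0.2 -0.8]
knob [336.  46. 420.] err [ 0.3 -1. ]
postbase [ 839. -154.   -6.] err [ 0.7 -2.4]
posttop box [ 751. -142.  466.] err [ 17.4 -35.3]
plate corner [ 458. -146.    8.] err [-0.2  0.7]
plate cornerL [447.  49.  53.] err [-1.3  6.9]
(0.6064, -0.1616) -103 None
(0.6064, -0.1616) -13 [-0.67  0.8   0.9   1.73  1.    1.33 -0.6 ]
(0.6064, -0.1616) 77 [ 1.1   0.7  -1.24  2.11  2.89  0.99 -0.76]
(0.6064, -0.1616) 167 [ 1.09  0.89 -1.04  1.61 -0.91  1.23 -2.68]
(0.58, 0.166) -103 None
(0.58, 0.166) -13 [-1.14  0.93  1.    1.56  0.66  1.72 -0.45]
(0.58, 0.166) 77 [-1.06  0.41  0.61  2.18  2.25  0.98 -1.27]
(0.58, 0.166) 167 None
(0.59, 0.06) -103 None
(0.59, 0.06) -13 [-0.87  0.75  0.69  1.65  0.89  1.73 -0.63]
(0.59, 0.06) 77 [-0.9   0.38  0.67  2.25  2.55  0.95 -1.45]
(0.59, 0.06) 167 [ 0.97  0.97 -1.34  1.85 -0.98  0.71 -2.6 ]
[6.123234e-17 1.000000e+00 0.000000e+00 0.000000e+00] [-0.59097739  0.59120612  0.38795309 -0.3882183 ] [[ 0.4  -0.   -0.92]
 [ 0.92 -0.    0.4 ]
 [-0.   -1.   -0.  ]]
```

My IK test used the wrong tool axis, since here y is the approach axis. The near box is 0.41 m tall and ends at x=0.40, so the gripper has to stay in front of it (x>0.5) with the elbow up. I'll redo the IK with that.

```bash
cat >> h.py <<'E'
from scipy.spatial.transform import Rotation as R
G=env.grip_point_offset
def quat(deg):
    a=np.radians(deg); q=R.from_matrix(np.array([[np.cos(a),0,-np.sin(a)],[np.sin(a),0,np.cos(a)],[0,-1,0]])).as_quat(); return np.r_[q[3],q[:3]]
EYE=np.array([.6064,-.1616]); YAW=-13.5
TC=np.array([.5845,.1123]); TY=-.0455
def tray(x,y): return TC+R.from_euler('z',TY).as_matrix()[:2,:2]@np.array([x,y])/1e3
E
python3 - <<'E'
from h import *
for p,y in((EYE,YAW),(EYE,77),(EYE,167),((.625,0),0),(tray(-12,54),YAW),(tray(-12,54),20),(tray(12,-54),YAW),(tray(12,-54),10)):
  for z in(.43,.31):
    q=env.inverse_kinematics([*p,z],quat(y));print(p,y,z,None if q is None else np.round(q,2))
E
```

```text
[ 0.6064 -0.1616] -13.5 0.43 [-0.38  0.49  0.82  1.6  -0.37  1.22  0.28]
[ 0.6064 -0.1616] -13.5 0.31 [-0.32  0.6   0.74  1.72 -0.47  1.    0.35]
[ 0.6064 -0.1616] 77 0.43 [-0.35  0.47  0.77  1.59 -0.35  1.21  1.84]
[ 0.6064 -0.1616] 77 0.31 [-0.26  0.57  0.65  1.72 -0.4   0.98  1.88]
[ 0.6064 -0.1616] 167 0.43 [-0.57  0.68  1.26  1.61 -0.67  1.34 -2.6 ]
[ 0.6064 -0.1616] 167 0.31 [-0.56  0.87  1.25  1.74 -0.88  1.22 -2.44]
(0.625, 0) 0 0.43 [-0.55  0.45  0.67  1.6  -0.29  1.2   0.18]
(0.625, 0) 0 0.31 [-0.52  0.57  0.63  1.73 -0.39  0.98  0.26]
[0.57496857 0.16678992] -13.5 0.43 [-0.74  0.37  0.5   1.66 -0.19  1.17 -0.42]
[0.57496857 0.16678992] -13.5 0.31 [-0.73  0.5   0.5   1.79 -0.29  0.93 -0.34]
[0.57496857 0.16678992] 20 0.43 [-0.65  0.36  0.39  1.65 -0.14  1.16  0.12]
[0.57496857 0.16678992] 20 0.31 [-0.64  0.48  0.38  1.78 -0.21  0.92  0.18]
[0.59403143 0.05781008] -13.5 0.43 [-0.65  0.38  0.64  1.67 -0.25  1.17 -0.18]
[0.59403143 0.05781008] -13.5 0.31 [-0.62  0.51  0.61  1.8  -0.35  0.94 -0.09]
[0.59403143 0.05781008] 10 0.43 [-0.6   0.37  0.57  1.66 -0.22  1.17  0.2 ]
[0.59403143 0.05781008] 10 0.31 [-0.57  0.5   0.54  1.8  -0.31  0.93  0.28]
```

IK's nearest solutions swing the elbow sideways. Rotating only joint 1 to about +0.19 keeps the start's upright planar arm and lands almost exactly over the stylus, so I'll sweep that way.

```bash
python3 - <<'E'
from h import *
q=env.get_state()["q"].copy()
for a in(-.75,-.28,.19):
    q[0]=a; env.move_joints(q); s=env.get_state(); print(s["time_s"],s["tool_pos"].round(4),s["force"].round(2))
p=[*EYE,.42]; print(env.inverse_kinematics(p,quat(YAW)))
env.goto(p,quat(YAW)); s=env.get_state(); print(s["time_s"],s["tool_pos"].round(4),s["q"].round(2),s["force"].round(2))
a,b=cam("side")["img"],cam("top")["img"]
m=np.hstack([cv2.resize(a[150:310,270:430],(400,400)),cv2.resize(b[90:250,260:420],(400,400))]); cv2.imwrite("pics/hover.png",m)
E
```

```text
1.4417 [0.4839 0.3954 0.4044] [0.17 0.26 0.1 ]
2.5583 [0.6104 0.1338 0.4044] [ 0.01  0.41 -0.4 ]
3.675 [ 0.6048 -0.1572  0.4044] [ 0.63  0.59 -0.13]
[ 0.19463971  0.40387061 -0.01565691  1.56995888  0.00668842  1.16781552
 -0.05800016]
3.925 [ 0.6072 -0.1599  0.4209] [ 0.19  0.4  -0.02  1.57  0.01  1.17 -0.06] [-0.66 -0.24 -0.09]
```

View pics/hover.png

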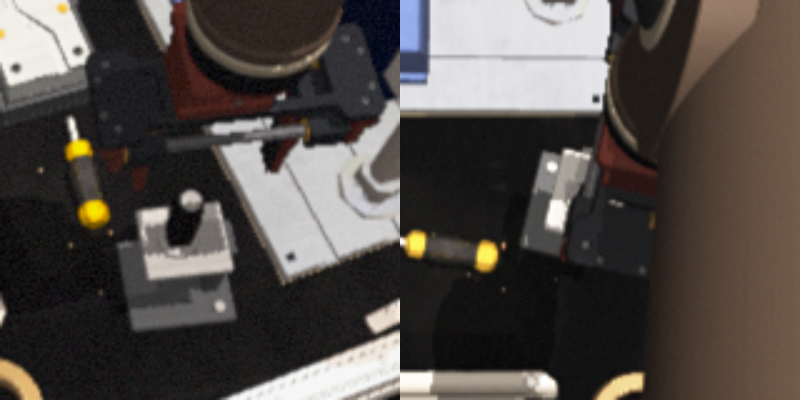

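The gripper hovers open with its jaws running along the stand's x axis, and the stylus sits between and below the fingers. Now I'll descend, grip and lift.

```bash
cat >> h.py <<'E'
def rd(n=10,dt=.01):
    F=[]
    for _ in range(n): env.wait(dt); s=env.get_state(); F.append(np.r_[s["force"],s["tool_pos"]])
    F=np.array(F); return F[:,:3].mean(0),F[:,3:].mean(0),F[:,:3].std(0)
def rep(t): f,p,sd=rd(); s=env.get_state(); print(t,"t",round(s["time_s"],2),"p",p.round(4),"f",f.round(2),"sd",sd.round(2),"gap",round(s["finger_gap"],3),"q",s["q"].round(2))
E
python3 - <<'E'
from h import *
rep("hover")
env.servo_line([*EYE,.311],feed=.1); rep("down")
env.command_gripper(0.); rep("grip")
env.servo_line([*EYE,.316],feed=.03); rep("lift5")
env.servo_line([*EYE,.43],feed=.12); rep("lift")
C={n:cam(n) for n in("top","side")}
m=cv2.resize(C["side"]["img"][150:310,270:430],(600,600),interpolation=cv2.INTER_CUBIC); cv2.imwrite("pics/lift.png",m)
E
```

```text
hover t 4.11 p [ 0.6065 -0.1607  0.4195] f [ 0.12 -0.03 -0.01] sd [0.4 0.5 0.5] gap 0.999 q [ 0.19  0.4  -0.02  1.57  0.01  1.17 -0.06]
down t 5.43 p [ 0.6067 -0.1617  0.3118] f [0.13 0.37 0.06] sd [0.65 0.4  0.48] gap 1.002 q [ 0.2   0.5  -0.02  1.69  0.01  0.95 -0.06]
grip t 6.57 p [ 0.6064 -0.1616  0.311 ] f [ 0.37 -0.28 -0.2 ] sd [0.35 0.51 0.58] gap 0.223 q [ 0.2   0.5  -0.02  1.69  0.01  0.95 -0.06]
lift5 t 6.97 p [ 0.6064 -0.1616  0.3161] f [ 0.34 -0.07 -1.77] sd [0.49 0.37 0.33] gap 0.222 q [ 0.2   0.5  -0.02  1.68  0.01  0.96 -0.06]
lift t 8.15 p [ 0.6062 -0.1615  0.429 ] f [ 0.11  0.03 -1.45] sd [0.34 0.48 0.34] gap 0.224 q [ 0.19  0.4  -0.02  1.56  0.01  1.19 -0.06]
```

View pics/lift.png

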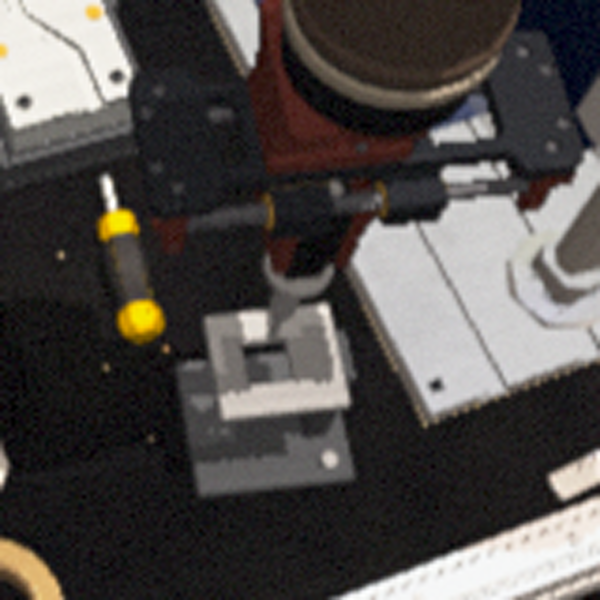

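The stylus is held: the gap is 19.6 mm and the weight reads 1.45 N. The eye is visible at crop (270,360). Next I'll hover over seam_left and look at the tip against the groove.

```bash
cat >> h.py <<'E'
TIP=.205+.085  # TCP to lowest point of free ball
E
python3 - <<'E'
from h import *
A=tray(-12,54)
c=cam("side"); print("eye rough",onz(c,340.7,245.2,.106).round(4))
env.servo_line([*A,.43],feed=.2); rep("over")
env.servo_line([*A,.075+TIP],feed=.12); rep("hover")
c=cam("side"); x0,y0,w=240,100,100
m=cv2.resize(c["img"][y0:y0+75,x0:x0+w],(800,600),interpolation=cv2.INTER_CUBIC)
f,p,_=rd(5)
def pt(P,col):
    u,v=proj(c,P); cv2.drawMarker(m,(int((u-x0+.5)*8),int((v-y0+.5)*8)),col,cv2.MARKER_CROSS,12,1)
for x,y in((-12,62),(-12,20),(12,-20),(12,-62)): pt([*tray(x,y),.052-.05*y/1e3],(0,0,255))
pt([*p[:2],p[2]-TIP+.003],(0,255,0)); pt([*p[:2],p[2]-.205],(255,0,0))
cv2.imwrite("pics/seam1.png",m); cv2.imwrite("pics/raw1.png",c["img"]); print(env.get_state()["time_s"])
E
```

```text
eye rough [ 0.6068 -0.1614  0.106 ]
over t 10.18 p [0.5752 0.1656 0.43  ] f [ 0.14 -0.19 -1.59] sd [0.45 0.35 0.64] gap 0.224 q [-0.25  0.35 -0.14  1.62  0.05  1.17 -0.65]
hover t 10.96 p [0.5753 0.1669 0.3659] f [ 0.27  0.1  -1.48] sd [0.52 0.62 0.34] gap 0.227 q [-0.25  0.41 -0.14  1.7   0.07  1.04 -0.66]
11.05
```

View pics/seam1.png

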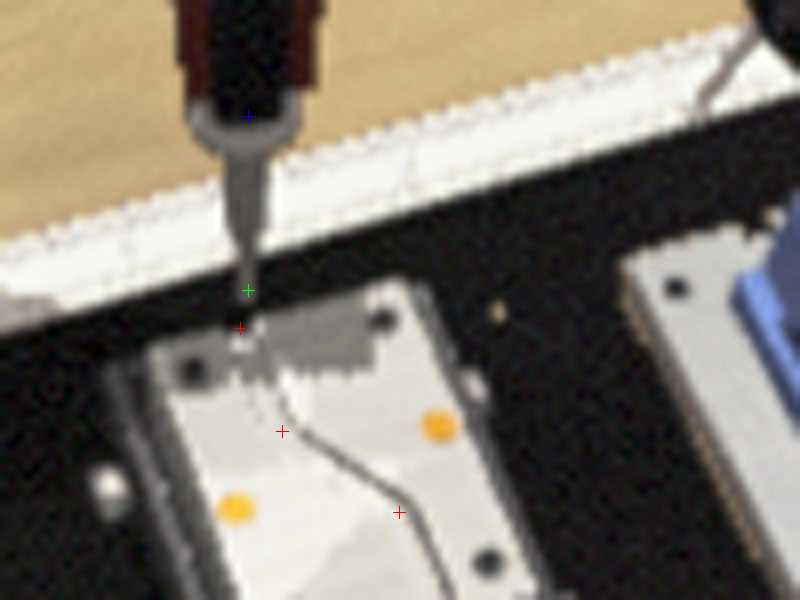

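The side view shows the ball at (249,300), on the mark predicted from kinematics. The groove's far wall lies about 5 mm to +x of my centre-line marks, as it should. I'll feel for the floor in small steps, then lift 1.5 mm and feel the two walls to centre.

```bash
python3 - <<'E'
from h import *
A=tray(-12,54)
env.servo_line([*A,.054+TIP],feed=.05); env.wait(.2)
f0,_,_=rd(25); print("f0",f0.round(2))
z=.054
while z>.036:
    z-=.001; env.servo_line([*A,z+TIP],feed=.015); f,p,_=rd(8); d=f-f0
    print(round(z*1e3,1),((p[2]-TIP)*1e3).round(2),d.round(2))
    if d[2]>.7: break
env.servo_line([*A,z-.002+TIP],feed=.01);env.wait(.15);f,p,_=rd(20);print("pressed -2",((p[2]-TIP)*1e3).round(2),(f-f0).round(2))
env.servo_line([*A,z+.002+TIP],feed=.02);env.wait(.15);f,p,_=rd(20);print("free +2",((p[2]-TIP)*1e3).round(2),(f-f0).round(2),env.get_state()["time_s"])
E
```

```text
f0 [ 0.13  0.04 -1.44]
53.0 52.94 [-0.19  0.24 -0.3 ]
52.0 51.94 [ 0.05 -0.08  0.35]
51.0 50.95 [-0.34 -0.02 -0.17]
50.0 49.94 [ 0.05 -0.03 -0.05]
49.0 48.95 [ 0.08 -0.21 -0.04]
48.0 47.94 [ 0.22 -0.18  0.07]
47.0 47.0 [-0.09  0.21  0.21]
46.0 46.12 [-0.27 -0.17  1.51]
pressed -2 44.07 [-0.25 -0.06  2.29]
free +2 47.81 [-0.12 -0.   -0.24] 15.8917
```

Contact is at a tip height of about 46.8 mm. The cameras suggest about 43 mm for the floor or 50 mm for the top, so this is ambiguous. Feeling sideways for walls 1 mm above contact will settle it and centre the tip.

```bash
python3 - <<'E'
from h import *
A=tray(-12,54); z=.0478; ux=np.array([np.cos(TY),np.sin(TY)])
env.servo_line([*A,z+TIP],feed=.02); env.wait(.15); f0,p,_=rd(20)
for sg in(1,-1):
    env.servo_line([*A,z+TIP],feed=.03); env.wait(.1)
    for k in np.arange(1,6.6,.5):
        env.servo_line([*(A+sg*k*ux/1e3),z+TIP],feed=.02); f,p,_=rd(7); d=f-f0
        print(sg*k,round(((p[:2]-A)@ux)*1e3,2),d.round(2))
        if abs(d[:2]@ux)>1.2: break
env.servo_line([*A,z+TIP],feed=.03); rep("back")
E
```

```text
1.0 1.05 [0.01 0.14 0.22]
1.5 1.51 [0.3  0.24 0.11]
2.0 2.01 [-0.12  0.22  0.04]
2.5 2.52 [0.14 0.09 0.  ]
3.0 3.01 [0.1  0.32 0.04]
3.5 3.38 [-0.44 -0.03  0.42]
4.0 3.74 [-2.42  0.18  0.78]
-1.0 -0.98 [ 0.16 -0.03 -0.17]
-1.5 -1.51 [-0.19 -0.15 -0.12]
-2.0 -2.01 [ 0.28 -0.04  0.2 ]
-2.5 -2.41 [ 0.7  -0.02 -0.23]
-3.0 -2.77 [ 2.09  0.07 -0.58]
back t 21.23 p [0.5748 0.1668 0.3376] f [ 0.05  0.   -1.19] sd [0.31 0.47 0.36] gap 0.226 q [-0.26  0.44 -0.14  1.73  0.07  0.98 -0.66]
```

Walls at +3.3 and -2.3 mm confirm this is the groove floor, with the centre at +0.5 mm. Now the pass: short segments at 18 mm/s, a running line fit of the floor height from the spring force, a 3.2 mm compression target, and sideways relief if a wall is felt.

```bash
cat > run.py <<'E'
from h import *
way=[(-12,56),(-12,20),(12,-20),(12,-56)]; off=np.array([.5,0.])
Rt=R.from_euler('z',TY).as_matrix()[:2,:2]
pts=[np.array(way[0],float)]
for a,b in zip(way,way[1:]):
    a,b=np.array(a,float),np.array(b,float); n=int(np.ceil(np.linalg.norm(b-a)/6)); pts+=[a+(b-a)*k/n for k in range(1,n+1)]
Y=[54.];H=[46.8];W=[2.]
def floor(y):  # line fit, prior slope -0.05 +- .02
    A=np.array([[w,w*(yy-54)] for w,yy in zip(W,Y)]+[[0,1/.02]]); b=np.array([w*h for w,h in zip(W,H)]+[-.05/.02])
    c=np.linalg.lstsq(A,b,rcond=None)[0]; return c[0]+c[1]*(y-54),c[1]
def go(p,comp,feed):
    xy=tray(*(p+off)); env.servo_line([*xy,(floor(p[1])[0]-comp)/1e3+TIP],feed=feed)
go(pts[0],-1.5,.02); env.wait(.15); f0,_,_=rd(25)
go(pts[0],3.2,.012); env.wait(.1)
prev=pts[0]
for i,p in enumerate(pts):
    if i: go(p,3.2,.018)
    f,q,_=rd(6); d=f-f0; zt=(q[2]-TIP)*1e3; h=zt+(d[2]-1.2)/.4
    if d[2]>1.0: Y.append(p[1]);H.append(h);W.append(1/.6)
    l=Rt.T@d[:2]; t=(pts[min(i+1,len(pts)-1)]-prev); t/=np.linalg.norm(t); n=np.array([-t[1],t[0]]); fn=l@n
    if abs(fn)>1.2: off=off+.3*np.sign(fn)*n
    print(p.round(1),"zt",zt.round(2),"Fz",d[2].round(2),"floor",h.round(1),"fit",np.round(floor(p[1]),3),"ft,fn",(l@t).round(2),fn.round(2),off.round(2)); prev=p
print(env.get_state()["time_s"])
x=env.get_state()["tool_pos"]; env.servo_line([x[0],x[1],x[2]+.02],feed=.05); env.servo_line([x[0],x[1],.43],feed=.15); rep("up")
E
python3 run.py
```

```text
[-12.  56.] zt 43.67 Fz 2.19 floor 46.1 fit [46.474 -0.051] ft,fn 0.24 0.6 [0.5 0. ]
[-12.  50.] zt 43.57 Fz 2.7 floor 47.3 fit [46.947 -0.053] ft,fn -0.07 0.27 [0.5 0. ]
[-12.  44.] zt 44.01 Fz 2.33 floor 46.8 fit [47.144 -0.05 ] ft,fn 0.36 0.13 [0.5 0. ]
[-12.  38.] zt 44.21 Fz 2.61 floor 47.7 fit [47.528 -0.053] ft,fn 0.06 0.32 [0.5 0. ]
[-12.  32.] zt 44.61 Fz 2.27 floor 47.3 fit [ 4.7678e+01 -4.7000e-02] ft,fn -0.06 0.8 [0.5 0. ]
[-12.  26.] zt 44.74 Fz 2.18 floor 47.2 fit [ 4.7722e+01 -3.9000e-02] ft,fn -0.21 0.08 [0.5 0. ]
[-12.  20.] zt 44.74 Fz 2.72 floor 48.5 fit [ 4.8138e+01 -4.5000e-02] ft,fn -0.13 0.54 [0.5 0. ]
[-9. 15.] zt 45.16 Fz 2.9 floor 49.4 fit [48.669 -0.053] ft,fn 0.1 0.2 [0.5 0. ]
[-6. 10.] zt 45.77 Fz 2.26 floor 48.4 fit [48.794 -0.049] ft,fn -0.0 0.13 [0.5 0. ]
[-3.  5.] zt 45.86 Fz 2.59 floor 49.3 fit [49.122 -0.051] ft,fn -0.1 0.3 [0.5 0. ]
[0. 0.] zt 46.21 Fz 2.57 floor 49.6 fit [49.441 -0.053] ft,fn 0.36 0.27 [0.5 0. ]
[ 3. -5.] zt 46.53 Fz 2.68 floor 50.2 fit [49.83  -0.055] ft,fn 0.21 -0.04 [0.5 0. ]
[  6. -10.] zt 46.94 Fz 2.23 floor 49.5 fit [49.972 
[... 164 characters left out ...]
 [50.782 -0.058] ft,fn 0.12 0.16 [0.5 0. ]
[ 12. -26.] zt 47.92 Fz 2.53 floor 51.2 fit [51.15  -0.058] ft,fn 0.17 0.46 [0.5 0. ]
[ 12. -32.] zt 48.27 Fz 2.38 floor 51.2 fit [51.442 -0.057] ft,fn -0.36 0.54 [0.5 0. ]
[ 12. -38.] zt 48.57 Fz 2.62 floor 52.1 fit [51.846 -0.058] ft,fn 0.06 0.04 [0.5 0. ]
[ 12. -44.] zt 48.99 Fz 2.22 floor 51.5 fit [52.071 -0.056] ft,fn 0.26 0.05 [0.5 0. ]
[ 12. -50.] zt 49.19 Fz 2.27 floor 51.9 fit [52.31  -0.055] ft,fn 0.08 0.11 [0.5 0. ]
[ 12. -56.] zt 49.42 Fz 2.33 floor 52.2 fit [52.571 -0.054] ft,fn 0.62 0.3 [0.5 0. ]
33.1333
up t 34.38 p [0.5941 0.0553 0.4287] f [-0.24 -0.13 -1.55] sd [0.4  0.67 0.46] gap 0.224 q [-0.09  0.35 -0.12  1.63  0.04  1.17 -0.45]
```

The pass is complete: force stayed at 2.2–2.9 N throughout, with no wall contact and no stop. Now back to the stand, with a look before inserting.

```bash
python3 - <<'E'
from h import *
env.servo_line([*EYE,.43],feed=.2); env.wait(.1); env.servo_line([*EYE,.408],feed=.1); rep("over eye")
c=cam("side"); x0,y0=310,195
cv2.imwrite("pics/eye.png",cv2.resize(c["img"][y0:y0+80,x0:x0+80],(560,560),interpolation=cv2.INTER_CUBIC))
p=rd(5)[1]; print("pred tip px",(proj(c,[*p[:2],p[2]-TIP])-[x0,y0]+.5)*7,"eye px",(proj(c,[*EYE,.106])-[x0,y0]+.5)*7)
E
```

```text
over eye t 36.17 p [ 0.6065 -0.1613  0.408 ] f [ 0.16 -0.17 -1.48] sd [0.55 0.54 0.44] gap 0.229 q [ 0.21  0.41 -0.03  1.58  0.01  1.14 -0.06]
pred tip px [223.95441389 339.08719347] eye px [217.37494578 355.85313358]
```

View pics/eye.png

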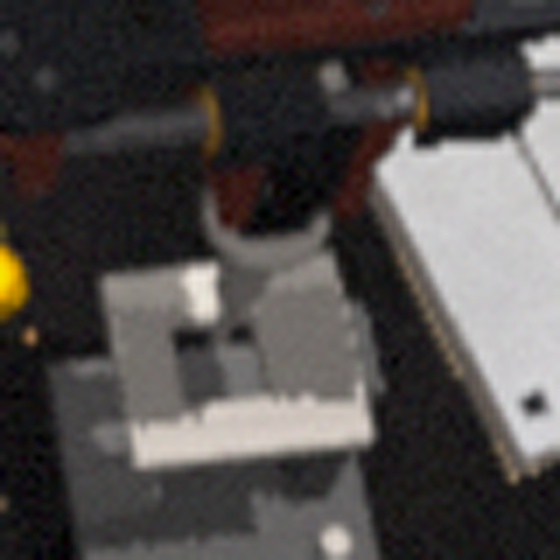

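The eye spans about (175–262, 325–395), so its centre is near (218,360). My stored eye position projects to (217,356), within about 1 mm. I'll lower with force checks.

```bash
python3 - <<'E'
from h import *
f0,_,_=rd(15)
ok=True
for z in(.39,.375,.36,.34,.325,.316):
    env.servo_line([*EYE,z],feed=.07); f,p,_=rd(6); d=f-f0; print(z,p.round(4),d.round(2))
    if np.abs(d).max()>1.3: ok=False;print("STOP");break
while ok and z>.3085:
    z-=.001; env.servo_line([*EYE,z],feed=.015); f,p,_=rd(8); print(round(z,4),p[2].round(4),(f-f0).round(2))
    if (f-f0)[2]>.8: break
rep("seated?")
c=cam("side"); cv2.imwrite("pics/seat.png",cv2.resize(c["img"][195:275,310:390],(560,560),interpolation=cv2.INTER_CUBIC))
E
```

```text
0.39 [ 0.6063 -0.1616  0.3895] [-0.19  0.16  0.34]
0.375 [ 0.6063 -0.1616  0.3746] [ 0.07 -0.25 -0.06]
0.36 [ 0.6063 -0.1616  0.3595] [-0.14 -0.13  0.12]
0.34 [ 0.6064 -0.1616  0.3396] [-0.07  0.15  0.09]
0.325 [ 0.6063 -0.1616  0.3246] [-0.2  -0.24  0.03]
0.316 [ 0.6063 -0.1616  0.3156] [-0.03 -0.28 -0.2 ]
0.315 0.3151 [-0.07  0.12  0.03]
0.314 0.314 [ 0.12 -0.13 -0.1 ]
0.313 0.3129 [-0.21  0.04 -0.  ]
0.312 0.3119 [-0.14  0.22 -0.03]
0.311 0.311 [ 0.11 -0.05  0.24]
0.31 0.311 [-2.61  0.25  7.26]
seated? t 40.88 p [ 0.6064 -0.1616  0.311 ] f [-2.36  0.47  5.95] sd [0.41 0.51 0.53] gap 0.227 q [ 0.21  0.5  -0.04  1.69  0.02  0.95 -0.07]
```

Seated at exactly the original height of 0.311. I'll take off the press, release, rise clear and look.

```bash
python3 - <<'E'
from h import *
env.servo_line([*EYE,.3111],feed=.02); env.wait(.1)
env.command_gripper(1.0); rep("open")
env.servo_line([*EYE,.42],feed=.12); rep("up")
q=env.get_state()["q"].copy(); q[0]-=.75; env.move_joints(q); env.wait(.2); rep("away")
a,b=cam("side")["img"],cam("top")["img"]
m=np.hstack([cv2.resize(a[130:290,230:390],(400,400),interpolation=cv2.INTER_CUBIC),cv2.resize(b[120:280,230:390],(400,400),interpolation=cv2.INTER_CUBIC)]); cv2.imwrite("pics/end.png",m)
o=cv2.imread("pics/top0.png"); d=cv2.absdiff(o,b).max(2)>60; n,_,st,ce=cv2.connectedComponentsWithStats(d[130:280,150:390].astype(np.uint8)); print([(s[:5]+[150,130,0,0,0]).tolist() for s in st[1:] if s[4]>8])
E
```

```text
open t 42.49 p [ 0.6064 -0.1616  0.3111] f [ 0.04 -0.06 -0.02] sd [0.4  0.61 0.39] gap 0.997 q [ 0.21  0.5  -0.04  1.69  0.02  0.95 -0.07]
up t 43.63 p [ 0.6062 -0.1615  0.419 ] f [-0.03  0.11  0.04] sd [0.61 0.31 0.6 ] gap 0.997 q [ 0.21  0.41 -0.03  1.57  0.01  1.17 -0.06]
away t 45.6 p [0.5542 0.2941 0.419 ] f [-0.13  0.08 -0.25] sd [0.79 0.49 0.52] gap 1.001 q [-0.54  0.41 -0.03  1.57  0.01  1.17 -0.06]
[]
```

View pics/end.png

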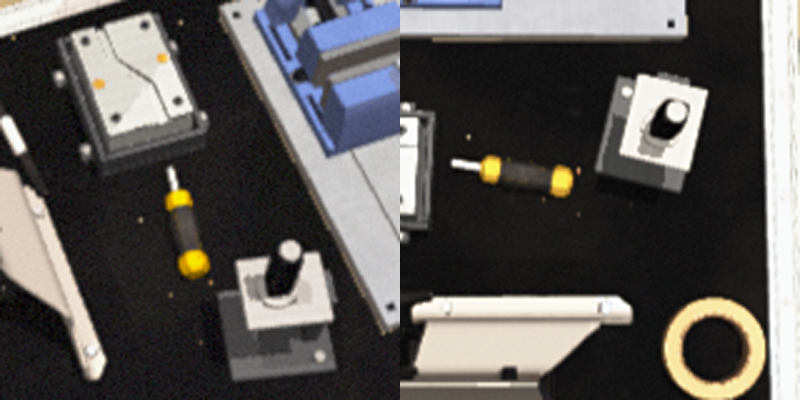

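The stylus hangs upright in the stand with the gripper clear. The top view differs nowhere from the starting picture in the area compared, so nothing else has moved.

```bash
python3 -c "
from cell import env
print(env.finish_job(), env.get_state()['time_s'])"
```

```text
the job is handed in; nothing more can be done
the job is handed in; nothing more can be done
```

The job is done and handed in. I took the stylus from the stand, ran it along the seam in one pass from left to right, and hung it back upright. The arm was clear of everything at about 45.6 s, against the 72 s limit.

- **Pass:** I felt the groove floor and both walls at the left end first, then ran from y = +56 to −56 mm at a mean of about 18 mm/s. I did not record peak speed. There was a stop of about 0.06 s every 6 mm to read the force.
- **Tip pressure:** every reading was 2.2–2.9 N, about 2.5–4 mm of spring travel, so well short of the stop. Sideways force stayed at 0.8 N or less, and I saw no sign of rubbing on the groove walls.
- **Return:** the collar seated at the same height it was picked up from. Seating it briefly pressed with about 7 N, which I took off before letting go.
- **Last checks:** the final pictures show the stylus upright in the eye. The top view around the tray, stand and bystanders matches the starting picture.
- **One disagreement:** the cameras put the groove floor about 4 mm lower than I felt it at the left end. The wall contact showed the felt height was right, so I used that.

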